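# Put the bench kit back into its fitted drawer inserts

### The arm

A 6-joint arm with a two-finger parallel gripper is mounted at the origin on the work surface; the furniture and walls round the work are solid. World frame = base frame: x ahead of the robot, y to its left, z up, the work surface at z = 0. Lengths are in m, angles in rad, forces in N, time in s.
With the tool pointing down it reaches from about 0.3 to 0.875 m from the base axis. Payload 6.4 kg.
Tool frame: the origin (TCP) lies midway between the tips of the shut fingers; the grasp point (between the pads) lies 19 mm behind it; z points along the fingers, y is the line along which they close (so a half turn about z gives the same grasp; the last joint's range is limited). The gripper opens to 88 mm and grips with 3 to 60 N. Pads are 18 mm wide; open, the fingers measure 123 mm over their backs; the gripper's body (75 mm by 187 mm) begins 45 mm behind the grasp point.
Start: joints at [1.074, 0.181, 1.607, -0, 1.354, -0.206], TCP at [0.165, 0.551, 0.239] pointing down, gripper open.
Joint ranges: [-2.99, 2.99], [-0.89, 2.07], [0.3, 2.58], [-1.14, 4.28], [0, 2.63], [-3.12, 3.12]. Speed limits (rad/s): [2.57, 2.57, 3.01, 3.14, 3.14, 3.14].

### API

Orientations are given as [roll, pitch, yaw] about the fixed x, y, z axes, in that order (R = Rz(yaw) Ry(pitch) Rx(roll)).
In Python, from station import ctrl gives the robot as it stands.
- The arm moves only by the tool carry_out, never from a script. Its argument "increments" is a list of rows, each an object of numbers: "fingers": the opening, from 0 (shut) to 1 (fully open); "tx", "ty", "tz": the shift along the world's x, y, z in cm; "turn": the turn about the world's z in rad. A call has 1 to 20 rows; each row is the pose to reach, as a shift and turn from the pose commanded when the call began; what a row does not reach only later rows make up. A row lasts 1/8 s, in which the tool goes at most 62.5 mm and 10.7 degrees, less where a joint would pass 70% of its speed; a pose out of reach is approached as far as the arm can. A call with a gripper value outside its range is refused whole. The fingers move at their own pace and stop on an object; "force" is the grip in N (left out, the last holds). Time passes only in rows, so rows that repeat a pose let the fingers close. It gives the time, the measured TCP pose, the force, the opening and the grip force at its end, in the units of the state.
- ctrl.state(): the state, without advancing time (a new reading comes with each control period).
- ctrl.get_image(name): name is "scene" or "top"; returns the picture (384x512x3 uint8, red, green, blue); there is no depth.
- ctrl.calibration(name): a dict with "intrinsics" (3x3 intrinsics, pixels), "extrinsics" (4x4, takes a point from world to camera coordinates). Camera axes: x right, y down, z forward; pixel columns grow to the right and rows downward; lengths in m; the calibration is good to about 2 mm. A picture is of the moment at which its call begins. calibration takes no time and is no camera call.
- ctrl.close_job(): hands the job in; it is judged then, once.
Trained networks look in the newest picture that a camera, given by its name, has taken for a name from the list of things; names that differ only in an ending like _2 or _b are one class to them, and where a whole thing is asked for, a point or a joint stands for the part that bears it (a point fixed in the world has none). Each returns a list of dicts, best first, with "conf" (0 to 1); they miss things now and then, are a little off and sometimes report something else, mostly with a low value. They report only what shows in the picture. A call takes as long as a camera call. They do not tell look-alikes from the thing itself.
- ctrl.look_for(camera, query): "position" ([x, y, z] in m, in the coordinates of the camera as it stood for that picture, good to about 4 mm: the middle of the surface that is visible of it).
The state is a dict: "time": time; "qpos": joint angles; "qvel": joint speeds; "effort": joint torques, N m; "eef_pos": TCP position; "tool_rot": TCP orientation; "wrist_force": force on the tool from outside, world axes, zero at the start; "moment": the same for the moment, N m; "gripper_width": finger opening in m; "grasp_force": force on a finger pad.
Only numpy, scipy, OpenCV 4.12 (cv2) and the standard library are available. Lean on these libraries where they do the work, as an engineer would, in place of code of your own. Each camera call takes 0.05 s, during which the arm holds its last target. There are 200 camera calls.

### The job

The four wooden drawer inserts have been emptied for cleaning: put the chisel, the sanding block, the tape measure and the wax tin back, each into the one insert that was cut for it. Each must lie or stand fully down in its recess, the right way up, set down gently rather than dropped, with the chisel's handle in the V rest and its blade in the flat notch. Leave the small offcut and the wedge where they lie; the spare tape and tin at the far end of the bench are not part of the job.

Things in the scene. Friction and masses are not known exactly. Their poses are not given: they have to be found in the camera images.
- sanding_block: Loose cork sanding block wrapped in brown abrasive, 67 x 112 x 33 mm (x, y, z), lying flat on the bench. Origin at the centre of its underside, z up. Grasp across its 67 mm width (its x axis). About 0.07 kg.
- tape_measure: Loose yellow and black steel tape in a moulded case, standing upright, 31 mm thick (x), 79 mm long with its hook (y; the case itself runs from y = -31 to y = +38 mm), 63 mm high. Origin at the centre of its underside, z up. Grasp across its 31 mm thickness. About 0.28 kg.
- wax_tin: Loose round wax tin with a white lid and a red band, diameter 68 mm, 43 mm high, standing upright. Origin at the centre of its underside, z up. About 0.11 kg.
- chisel: Loose bench chisel, 266 mm long, handle towards the robot. x axis from handle end (x = -133 mm) to blade edge (+133). Brown turned handle, diameter 27 mm, from x = -133 to -21 mm; flat blade 18 x 4 mm from x = +13 on. Origin at mid-length, level with the handle's underside, 14 mm below its axis. Balances at x = -58 mm. Grasp across the handle. 0.16 kg.
- block_insert: Fixed to the bench. Oiled wood with a grey felt floor. Origin at the centre of its underside. 98 x 143 x 20 mm (x, y, z) with one rectangular pocket 82 x 127 mm, the largest of the pockets, long side along y. Pocket floor 6 mm and rim 20 mm above the bench; walls 8 mm thick. Finger scallops 34 mm wide, 9 mm above the bench, in the middle of both long sides.
- tape_insert: Fixed to the bench. Oiled wood with a grey felt floor. Origin at the centre of its underside. 61 x 106 x 20 mm (x, y, z) with one narrow rectangular pocket 45 x 90 mm, long side along y. Pocket floor 6 mm and rim 20 mm above the bench; walls 8 mm thick. Finger scallops 34 mm wide, 9 mm above the bench, in the middle of both long sides. The tape measure goes in either way round.
- tin_insert: Fixed to the bench. Oiled wood with a grey felt floor. Origin at the centre of its underside. 100 x 100 x 20 mm block with one round well of diameter 84 mm at its centre. Well floor 6 mm and rim 20 mm above the bench.
- chisel_cradle: Fixed wooden board 285 x 72 x 8 mm with two rests 18 mm thick: a 90 degree V (54 mm wide, 40 mm up) at x = -103 mm (robot side) for the chisel's handle, and at x = +62 a flat rest 30 mm up between horns 34 mm apart, 43 mm high, for its blade. Origin: centre of underside. Chisel in place: x axes and middles alike, its origin 18 mm above the bench; between the rests the handle is free on both sides.
- wood_block: Bystander: small bare sawn offcut, 45 x 60 x 30 mm, lying beyond the work. Leave it alone.
- wedge: Bystander: pale hardwood wedge 34 x 110 x 28 mm lying beyond the work. Leave it alone.
Things that resemble listed ones, but are neither listed nor needed, are in the scene too. Leave any green look-alike of the tape_measure alone.

How it is judged:
At the end, for the whole second after the job is handed in: Block, tape and tin upright (0.08 rad), undersides within 4 mm of their own pocket's floor, within 12 mm of its centre (tape 17 mm lengthwise); chisel in both rests: middle within 15 mm along, 12 mm across, 0.1 rad, origin 14 to 25 mm up; all released, at rest (x of sanding_block in the frame of block_insert between -0.012 and 0.012 m and y of sanding_block in the frame of block_insert between -0.012 and 0.012 m and x of tape_measure in the frame of tape_insert between -0.012 and 0.012 m and y of tape_measure in the frame of tape_insert between -0.017 and 0.017 m and horizontal distance between wax_tin and tin_insert below 0.012 m and z of sanding_block in the frame of block_insert between 0.002 and 0.01 m and angle between each of sanding_block, tape_measure, wax_tin's own z axis and vertical below 0.08 rad and z of tape_measure in the frame of tape_insert between 0.002 and 0.01 m and z of wax_tin in the frame of tin_insert between 0.002 and 0.01 m and x of chisel in the frame of chisel_cradle between -0.015 and 0.015 m and y of chisel in the frame of chisel_cradle between -0.012 and 0.012 m and z of chisel in the frame of chisel_cradle between 0.014 and 0.025 m and angle between the x axis of chisel and the x axis of chisel_cradle, either way round below 0.1 rad and linear speed of each of sanding_block, tape_measure, wax_tin, chisel below 0.02 m/s and angular speed of each of sanding_block, tape_measure, wax_tin, chisel below 0.2 rad/s and contact force between the fingers and sanding_block below 0.05 N and contact force between the fingers and tape_measure below 0.05 N and contact force between the fingers and wax_tin below 0.05 N and contact force between the fingers and chisel below 0.05 N); the robot touches nothing.
It fails at once if the offcut is shifted by more than 20 mm (distance of wood_block from where it was at the start of the episode above 0.02 m).
It fails at once if the wedge is shifted by more than 20 mm (distance of wedge from where it was at the start of the episode above 0.02 m).
It fails at once if the block, tape, tin or chisel is dropped or thrown: out of the fingers and faster than 0.75 m/s (a fall of about 30 mm) ((linear speed of sanding_block above 0.75 m/s and contact force between the fingers and sanding_block below 0.05 N) or (linear speed of tape_measure above 0.75 m/s and contact force between the fingers and tape_measure below 0.05 N) or (linear speed of wax_tin above 0.75 m/s and contact force between the fingers and wax_tin below 0.05 N) or (linear speed of chisel above 0.75 m/s and contact force between the fingers and chisel below 0.05 N)).
It also fails if it takes over 104 s, if anything falls off the work surface, if the arm or the gripper's body presses on something with over 40 N, if the wrist force passes 120 N, or if a joint passes its speed limit or range.

## Working session

There is one attempt and no reset: what is moved stays moved. The work goes in short steps, Python scripts to look and compute and a tool call to move; the robot and the scene stay as the last step left them, time stands still between calls to the robot, and variables do not carry over. Pictures are saved under pics/ and viewed, at most 14 in all, crops included, and the job is handed in when it is done.

Besides the shell and the picture viewer there is one more tool, called after "Emit:" as a command line: name --argument value ..., lists and objects as JSON in quotes. carry_out: Moves the arm, as the interface text tells. Its arguments: {"type":"object","properties":{"increments":{"type":"array","items":{"type":"object","properties":{"fingers":{"type":"number"},"tx":{"type":"number"},"ty":{"type":"number"},"tz":{"type":"number"},"turn":{"type":"number"}}}},"force":{"type":"number"}},"required":["increments"]}

```bash
mkdir -p pics; cat > h.py <<'E'
import numpy as np, cv2
from station import ctrl
def cal(c):
    d=ctrl.calibration(c); return np.array(d["intrinsics"]),np.array(d["extrinsics"])
def world(c,p):
    K,E=cal(c); return np.linalg.inv(E)[:3]@np.r_[p,1]
def pix(c,P):
    K,E=cal(c); q=K@(E[:3]@np.r_[P,1]); return q[:2]/q[2]
def ray(c,uv,z):
    K,E=cal(c); R,t=E[:3,:3],E[:3,3]; o=-R.T@t; d=R.T@np.linalg.inv(K)@np.r_[uv,1]
    return o+d*(z-o[2])/d[2]
def save(c,n,crop=None,s=1):
    im=ctrl.get_image(c)
    if crop: im=im[crop[1]:crop[3],crop[0]:crop[2]]
    cv2.imwrite("pics/"+n,cv2.resize(im[:,:,::-1],None,fx=s,fy=s,interpolation=cv2.INTER_CUBIC)); return im
E
python3 - <<'E'
from h import *
for c in ("top","scene"):
    save(c,c+"0.png",None,1.5)
    K,E=cal(c); print(c,K[0,0],(-E[:3,:3].T@E[:3,3]).round(3))
    for n in "sanding_block tape_measure wax_tin chisel block_insert tape_insert tin_insert chisel_cradle wood_block wedge".split():
        for d in ctrl.look_for(c,n):
            w=world(c,d["position"]); print(n,round(d["conf"],2),w.round(3),pix(c,w).round())
print(ctrl.state())
E
```

```text
top 437.75054521791446 [ 0.34  -0.007  1.116]
sanding_block 0.72 [ 0.44  -0.171  0.026] [321. 238.]
tape_measure 0.89 [0.337 0.163 0.057] [182. 276.]
tape_measure 0.63 [ 0.652 -0.166  0.055] [321. 153.]
wax_tin 0.8 [ 0.47  -0.     0.042] [253. 223.]
chisel 0.7 [0.511 0.339 0.019] [120. 205.]
block_insert 0.73 [ 0.632 -0.003  0.005] [256. 164.]
tape_insert 0.67 [0.444 0.164 0.005] [188. 233.]
tin_insert 0.67 [ 0.522 -0.335  0.012] [385. 208.]
tin_insert 0.6 [0.654 0.174 0.008] [188. 153.]
chisel_cradle 0.84 [ 0.525 -0.338  0.01 ] [386. 207.]
wood_block 0.85 [ 0.779 -0.094  0.028] [292. 108.]
wood_block 0.26 [ 0.65  -0.167  0.053] [321. 154.]
wood_block 0.22 [0.777 0.031 0.013] [244. 110.]
wedge 0.7 [0.779 0.03  0.014] [245. 109.]
scene 420.14079029200457 [ 0.112 -0.823  0.475]
sanding_block 0.82 [ 0.431 -0.184  0.032] [253. 245.]
tape_measure 0.87 [0.325 0.152 0.036] [155. 192.]
wax_tin 0.56 [ 0.46  -0.021  0.035] [232. 208.]
chisel 0.57 [0.49  0.328 0.017] [194. 166.]
chisel 0.45 [0.764 0.007 0.012] [331. 188.]
block_insert 0.8 [ 0.625 -0.009  0.008] [290. 202.]
tape_insert 0.95 [0.4
[... 345 characters left out ...]
7  0.01  0.014] [332. 186.]
{'time': 1.1, 'qpos': array([ 1.07366412e+00,  1.80781534e-01,  1.60700682e+00,  1.65087672e-05,
        1.35382199e+00, -2.06311865e-01]), 'qvel': array([-0.00012976,  0.00089641,  0.00158934, -0.00085705, -0.00214628,
        0.00254611]), 'effort': array([-1.09152325e-04, -4.33824706e+01, -3.42179203e+01,  7.03850691e-02,
        3.06162215e-02, -1.31281107e-05]), 'eef_pos': array([0.16486243, 0.55086541, 0.23872155]), 'tool_rot': array([-3.14157863e+00, -1.94048882e-05,  2.85076876e+00]), 'wrist_force': array([-0.65780106,  0.08845215, -0.0538704 ]), 'moment': array([0.03021015, 0.0543765 , 0.01873841]), 'grasp_force': 0.0, 'gripper_width': 0.0880608030048004}
```

View pics/top0.png

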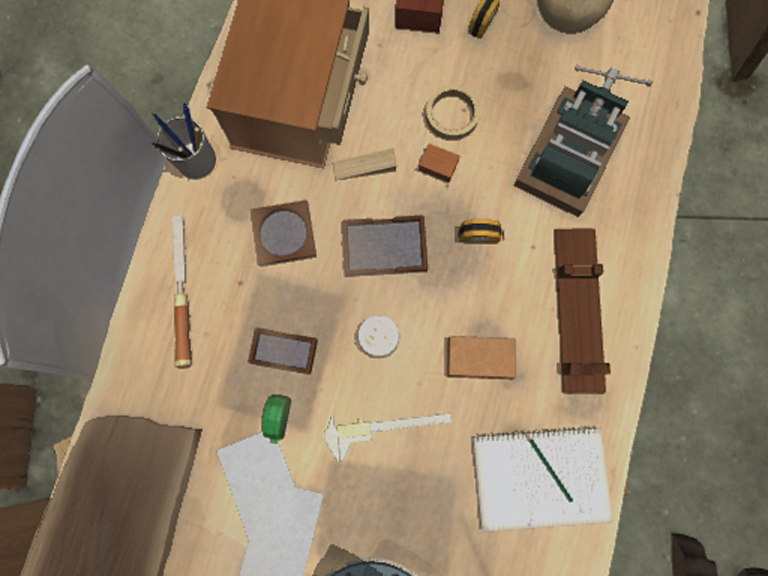

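View pics/scene0.png

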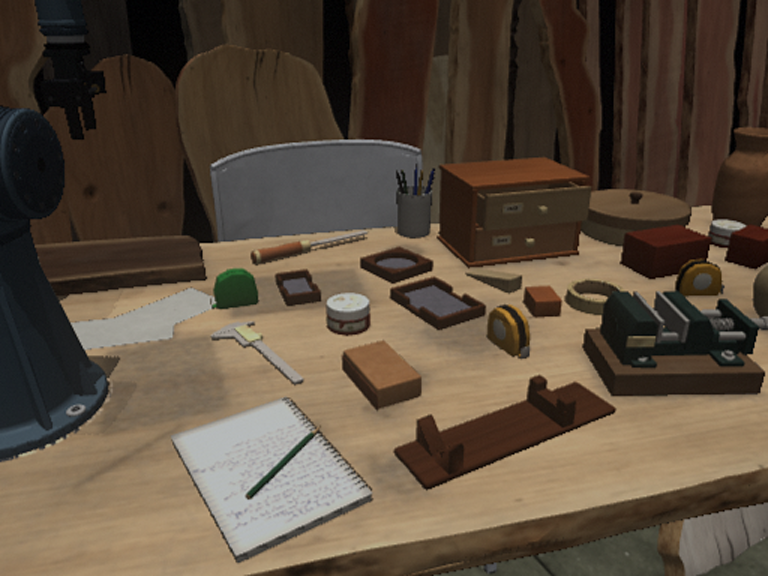

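Candidates for the tape measure in top0 (native pixels):
- (321,154) is yellow and black, standing on the work area.
- (183,278) is green, so it is the look-alike.
- (323,10) is yellow, at the far end, so it is the spare.

Only (321,154) fits. The networks' cradle is at (386,207) and the tin insert at (188,153). The "tin_insert" report at (385,208) is the cradle and is rejected.

Next I'll fit outlines for the yaws and confirm with one enlarged crop.

```bash
cat > fit.py <<'E'
from h import *
from scipy.optimize import minimize
def box(x0,x1,y0,y1,h): return np.array([[x,y,z] for x in(x0,x1) for y in(y0,y1) for z in(0,h)])/1000
M=dict(sanding_block=box(-33.5,33.5,-56,56,33),tape_measure=box(-15.5,15.5,-31,38,63),
 block_insert=box(-49,49,-71.5,71.5,20),tape_insert=box(-30.5,30.5,-53,53,20),tin_insert=box(-50,50,-50,50,20),
 chisel_cradle=box(-142.5,142.5,-36,36,8))
t=np.linspace(0,2*np.pi,40); M["wax_tin"]=np.vstack([np.c_[.034*np.cos(t),.034*np.sin(t),0*t+z] for z in(0,.043)])
S=4
def hull(c,m,p,o,z0=0):
    a=p[2]; R=np.array([[np.cos(a),-np.sin(a)],[np.sin(a),np.cos(a)]])
    P=np.c_[m[:,:2]@R.T+p[:2],m[:,2]+z0]; q=np.array([pix(c,x) for x in P])
    return cv2.convexHull(((q-o)*S).round().astype(np.int32))
def fit(c,im,name,g,z0=0,r=45):
    u=pix(c,[g[0],g[1],0.01]).astype(int); o=np.maximum(u-r,0)
    crop=cv2.resize(im[o[1]:u[1]+r,o[0]:u[0]+r],None,fx=S,fy=S,interpolation=cv2.INTER_CUBIC)
    m=np.full(crop.shape[:2],cv2.GC_PR_BGD,np.uint8); h=hull(c,M[name],g,o,z0)
    t=np.zeros_like(m); cv2.fillConvexPoly(t,h,1); k=np.ones((9,9),np.uint8)
    m[t>0]=cv2.GC_PR_FGD; m[cv2.erode(t,k,iterations=3)>0]=cv2.GC_FGD; m[cv2.dilate(t,k,iterations=5)==0]=cv2.GC_BGD
    cv2.grabCut(crop,m,None,np.zeros((1,65)),np.zeros((1,65)),4,cv2.GC_INIT_WITH_MASK)
    m=((m==1)|(m==3)).astype(np.uint8)
    n,l,st,_=cv2.connectedComponentsWithStats(m); m=(l==1+st[1:,4].argmax()).astype(np.uint8)
    def cost(p):
        b=np.zeros_like(m); cv2.fillConvexPoly(b,hull(c,M[name],p,o,z0),1); return -(m&b).sum()/(m|b).sum()
    g=np.array(g,float); s=g+np.array([[0,0,0],[.01,0,0],[0,.01,0],[0,0,.15]])
    x=minimize(cost,g,method="Nelder-Mead",options=dict(initial_simplex=s,xatol=1e-4,fatol=1e-4))
    vis=crop.copy(); cv2.polylines(vis,[hull(c,M[name],x.x,o,z0)],True,(255,0,0),1)
    return x.x,-x.fun,vis
E
python3 - <<'E'
from fit import *
c="top"; im=ctrl.get_image(c); vs=[]
G=dict(sanding_block=(.44,-.171,0),tape_measure=(.645,-.163,0),wax_tin=(.465,0,0),block_insert=(.632,-.003,0),tape_insert=(.444,.164,0),tin_insert=(.654,.174,.1),chisel_cradle=(.525,-.338,0))
for n,g in G.items():
    p,f,v=fit(c,im,n,g,0,62 if n=="chisel_cradle" else 45); print(n,p.round(4),round(f,3)); vs.append(cv2.resize(v,(190,190)) if n!="chisel_cradle" else cv2.resize(v,(190,190)))
# chisel: crop
vs.append(cv2.resize(im[140:250,90:150],(190,190)))
ov=np.vstack([np.hstack(vs[:4]),np.hstack(vs[4:])]); cv2.imwrite("pics/fit0.png",ov[:,:,::-1])
# chisel handle by colour
h=cv2.cvtColor(im,cv2.COLOR_RGB2HSV)[190:250,105:135]; 
m=(h[...,1]>130)&(h[...,2]>60); ys,xs=np.nonzero(m); ax=cv2.fitLine(np.c_[xs,ys].astype(np.float32),cv2.DIST_L2,0,.01,.01).ravel()
print("handle px",len(xs),xs.min()+105,xs.max()+105,ys.min()+190,ys.max()+190,ax)
for v in (ys.min()-.5,ys.max()+.5):
    u=ax[2]+(v-ax[3])*ax[0]/ax[1]; print(ray(c,[u+105,v+190],.014).round(4))
E
```

```text
sanding_block [ 0.5278 -0.2199  0.1167] -0.0
tape_measure [ 0.5783 -0.1263  0.2   ] -0.0fit.py:23: RuntimeWarning: overflow encountered in scalar negative
  b=np.zeros_like(m); cv2.fillConvexPoly(b,hull(c,M[name],p,o,z0),1); return -(m&b).sum()/(m|b).sum()
Traceback (most recent call last):
  File "fit.py", line 25, in fit
    x=minimize(cost,g,method="Nelder-Mead",options=dict(initial_simplex=s,xatol=1e-4,fatol=1e-4))
  File "fit.py", line 23, in cost
    b=np.zeros_like(m); cv2.fillConvexPoly(b,hull(c,M[name],p,o,z0),1); return -(m&b).sum()/(m|b).sum()
                                             ~~~~^^^^^^^^^^^^^^^^^^
  File "fit.py", line 11, in hull
    P=np.c_[m[:,:2]@R.T+p[:2],m[:,2]+z0]; q=np.array([pix(c,x) for x in P])
                                                      ~~~^^^^^
  File "h.py", line 8, in pix
    K,E=cal(c); q=K@(E[:3]@np.r_[P,1]); return q[:2]/q[2]
        ~~~^^^
  File "h.py", line 4, in cal
    d=ctrl.calibration(c); return np.array(d["intrinsics"]),np.array(d["extrinsics"])
ValueError: time passes only in moves, steps and waits
```

```bash
sed -i 's/return -(m&b).sum()/return -1.0*(m\&b).sum()/' fit.py; sed -i 's/^def cal(c):/import functools\n@functools.cache\ndef cal(c):/' h.py
cat > run1.py <<'E'
from fit import *
c="top"; im=ctrl.get_image(c); vs=[]
G=dict(sanding_block=(.44,-.171,0),tape_measure=(.645,-.163,0),wax_tin=(.465,0,0),block_insert=(.632,-.003,0),tape_insert=(.444,.164,0),tin_insert=(.654,.174,.1),chisel_cradle=(.525,-.338,0))
for n,g in G.items():
    p,f,v=fit(c,im,n,g,0,62 if n=="chisel_cradle" else 45); print(n,p.round(4),round(f,3)); vs.append(cv2.resize(v,(190,190)))
vs.append(cv2.resize(im[140:250,90:150],(190,190)))
ov=np.vstack([np.hstack(vs[:4]),np.hstack(vs[4:])]); cv2.imwrite("pics/fit0.png",ov[:,:,::-1])
h=cv2.cvtColor(im,cv2.COLOR_RGB2HSV)[190:250,105:135]
m=(h[...,1]>130)&(h[...,2]>60); ys,xs=np.nonzero(m); ax=cv2.fitLine(np.c_[xs,ys].astype(np.float32),cv2.DIST_L2,0,.01,.01).ravel()
print("handle px",len(xs),xs.min()+105,xs.max()+105,ys.min()+190,ys.max()+190,ax)
for v in (ys.min()-.5,ys.max()+.5):
    u=ax[2]+(v-ax[3])*ax[0]/ax[1]; print(ray(c,[u+105,v+190],.014).round(4))
E
python3 run1.py
```

```text
sanding_block [ 0.4401 -0.1707 -0.0113] 0.974
tape_measure [ 0.6521 -0.1668  0.0277] 0.894
wax_tin [ 0.4687  0.001  -0.006 ] 0.923
block_insert [ 0.63   -0.0051  0.0843] 0.974
tape_insert [ 0.4423  0.1608 -0.1345] 0.976
tin_insert [0.6479 0.1721 0.1904] 0.978
chisel_cradle [ 0.5283 -0.34    0.0329] 0.964
handle px 319 117 126 204 244 [2.5228640e-02 9.9968171e-01 1.6115988e+01 3.1987461e+01]
[0.5149 0.3387 0.014 ]
[0.4108 0.3272 0.014 ]
```

View pics/fit0.png

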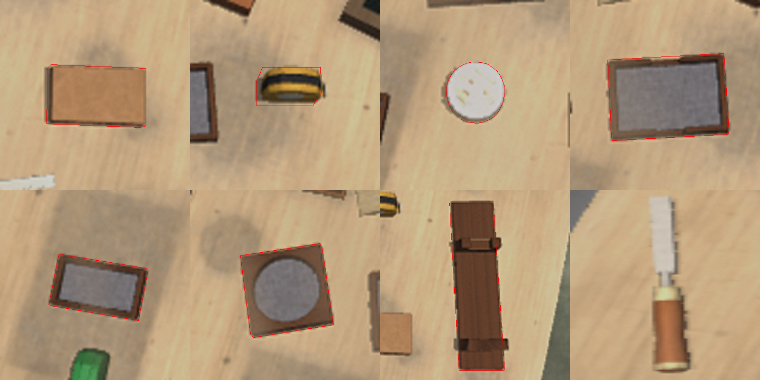

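```bash
python3 - <<'E'
from fit import *
im=ctrl.get_image("top"); g=cv2.cvtColor(im,cv2.COLOR_RGB2HSV)
for r in (148,152,160,170,178): 
    row=g[r,105:135]; i=np.nonzero(row[:,1]<60)[0]+105; print(r,i.min() if len(i) else 0,i.max() if len(i) else 0, ray("top",[i.mean(),r],.016).round(4) if len(i) else "")
print("col", [(r,*g[r,119,1:].tolist()) for r in range(140,149)],[(r,*g[r,121,1:].tolist()) for r in range(238,250)])
for r,u in((144,119),(245,121.5)): print(ray("top",[u,r],.014).round(4))
im=ctrl.get_image("scene"); vs=[]
for n,p in dict(tape_measure=(.652,-.167,.028),sanding_block=(.440,-.171,-.011),wax_tin=(.469,.001,0)).items():
    p,f,v=fit("scene",im,n,p); print(n,p.round(4),round(f,3)); vs.append(cv2.resize(v,(260,260)))
cv2.imwrite("pics/fit1.png",np.hstack(vs)[:,:,::-1])
E
```

```text
148 115 122 [0.6612 0.3563 0.016 ]
152 115 122 [0.6504 0.3554 0.016 ]
160 116 122 [0.6289 0.3522 0.016 ]
170 116 122 [0.6022 0.3499 0.016 ]
178 116 123 [0.581  0.3468 0.016 ]
col [(140, 84, 204), (141, 85, 203), (142, 85, 203), (143, 66, 200), (144, 27, 199), (145, 30, 201), (146, 32, 200), (147, 32, 202), (148, 30, 204)] [(238, 148, 186), (239, 126, 193), (240, 68, 209), (241, 68, 209), (242, 66, 205), (243, 85, 174), (244, 161, 109), (245, 88, 107), (246, 90, 205), (247, 91, 200), (248, 92, 194), (249, 91, 197)]
[0.6727 0.3566 0.014 ]
[0.4095 0.3276 0.014 ]
tape_measure [ 0.6489 -0.179  -0.1023] 0.867
sanding_block [ 0.4388 -0.1707 -0.0245] 0.939
wax_tin [0.4686 0.0015 0.1212] 0.96
```

View pics/fit1.png

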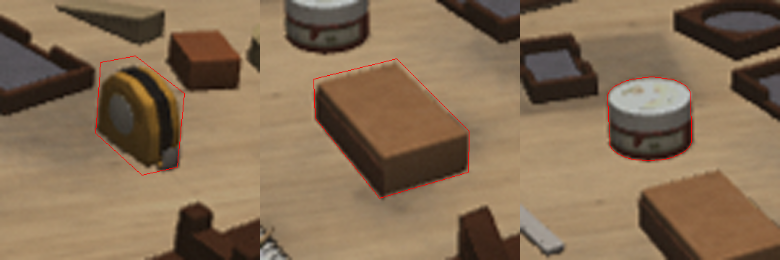

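Confirmed: the tape is yellow and black and stands upright, and the block and tin fits agree between the two views. The chisel comes first, with its middle at about (0.542, 0.3415), yaw 0.11, gripped at the balance point (0.484, 0.335).

Emit:
carry_out --increments '[{"tx": 6, "ty": -4, "turn": 0.1, "fingers": 1}, {"tx": 12, "ty": -8, "turn": 0.2}, {"tx": 18, "ty": -12, "turn": 0.3}, {"tx": 24, "ty": -16, "turn": 0.4}, {"tx": 29, "ty": -20, "tz": -3, "turn": 0.4}, {"tx": 31.9, "ty": -21.6, "tz": -8, "turn": 0.4}, {"tx": 31.9, "ty": -21.6, "tz": -13, "turn": 0.4}, {"tx": 31.9, "ty": -21.6, "tz": -18, "turn": 0.4}, {"tx": 31.9, "ty": -21.6, "tz": -21, "turn": 0.4}, {"tx": 31.9, "ty": -21.6, "tz": -23, "turn": 0.4}, {"tx": 31.9, "ty": -21.6, "tz": -23.5, "turn": 0.4}, {"tx": 31.9, "ty": -21.6, "tz": -23.5, "turn": 0.4}, {"tx": 31.9, "ty": -21.6, "tz": -23.5, "turn": 0.4}]' --force 25

```text
invalid input
```

Emit:
carry_out --increments '[{"tx": 6, "ty": -4, "tz": 0, "turn": 0.1, "fingers": 1}, {"tx": 12, "ty": -8, "tz": 0, "turn": 0.2, "fingers": 1}, {"tx": 18, "ty": -12, "tz": 0, "turn": 0.3, "fingers": 1}, {"tx": 24, "ty": -16, "tz": 0, "turn": 0.4, "fingers": 1}, {"tx": 29, "ty": -20, "tz": -3, "turn": 0.4, "fingers": 1}, {"tx": 31.9, "ty": -21.6, "tz": -8, "turn": 0.4, "fingers": 1}, {"tx": 31.9, "ty": -21.6, "tz": -13, "turn": 0.4, "fingers": 1}, {"tx": 31.9, "ty": -21.6, "tz": -18, "turn": 0.4, "fingers": 1}, {"tx": 31.9, "ty": -21.6, "tz": -21, "turn": 0.4, "fingers": 1}, {"tx": 31.9, "ty": -21.6, "tz": -23, "turn": 0.4, "fingers": 1}, {"tx": 31.9, "ty": -21.6, "tz": -23.5, "turn": 0.4, "fingers": 1}, {"tx": 31.9, "ty": -21.6, "tz": -23.5, "turn": 0.4, "fingers": 1}]' --force 25

```text
time: 2.8
eef_pos: [0.4846, 0.3354, 0.0048]
tool_rot: [3.141, 0.002, -3.032]
wrist_force: [0.0, -0.3, 0.5]
gripper_width: 0.088
grasp_force: 0.0
```

Emit:
carry_out --increments '[{"tx": 0, "ty": 0, "tz": 0, "turn": 0, "fingers": 0.2}, {"tx": 0, "ty": 0, "tz": 0, "turn": 0, "fingers": 0.2}, {"tx": 0, "ty": 0, "tz": 0, "turn": 0, "fingers": 0.1}, {"tx": 0, "ty": 0, "tz": 0, "turn": 0, "fingers": 0}, {"tx": 0, "ty": 0, "tz": 0, "turn": 0, "fingers": 0}, {"tx": 0, "ty": 0, "tz": 0, "turn": 0, "fingers": 0}, {"tx": 0, "ty": 0, "tz": 0, "turn": 0, "fingers": 0}, {"tx": 0, "ty": 0, "tz": 1, "turn": 0, "fingers": 0}, {"tx": 0, "ty": 0, "tz": 3, "turn": 0, "fingers": 0}, {"tx": 0, "ty": 0, "tz": 6, "turn": 0, "fingers": 0}, {"tx": 0, "ty": 0, "tz": 10, "turn": 0, "fingers": 0}, {"tx": 0, "ty": 0, "tz": 13, "turn": 0, "fingers": 0}, {"tx": 0, "ty": 0, "tz": 15, "turn": 0, "fingers": 0}, {"tx": 0, "ty": 0, "tz": 15, "turn": 0, "fingers": 0}]' --force 25

```text
time: 4.55
eef_pos: [0.4854, 0.3356, 0.1571]
tool_rot: [3.14, 0.005, -3.032]
wrist_force: [0.5, 0.0, -0.6]
gripper_width: 0.0263
grasp_force: 25.0
```

```bash
python3 - <<'E'
from h import *
save("scene","s1.png",(90,60,350,230),3)
E
```

```text
(no output)
```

View pics/s1.png

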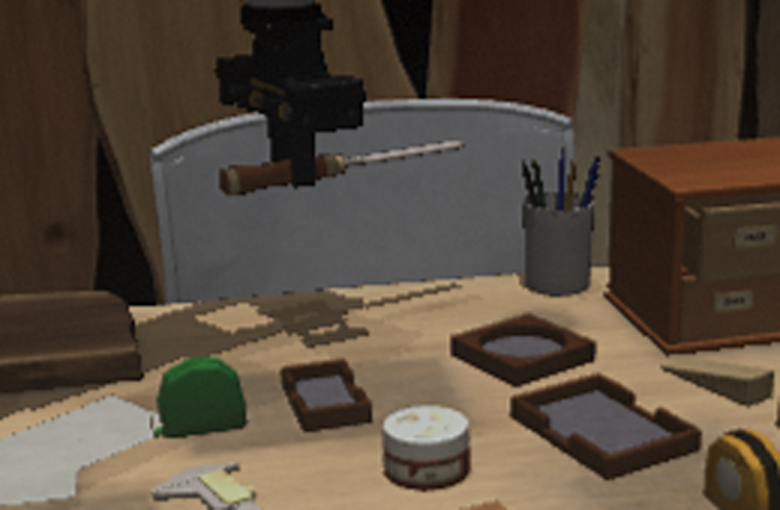

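Emit:
carry_out --increments '[{"tx": 0, "ty": -2, "tz": 0, "turn": 0, "fingers": 0}, {"tx": -0.2, "ty": -6, "tz": 0, "turn": -0.01, "fingers": 0}, {"tx": -0.3, "ty": -11, "tz": 0, "turn": -0.02, "fingers": 0}, {"tx": -0.4, "ty": -16.5, "tz": 0, "turn": -0.03, "fingers": 0}, {"tx": -0.5, "ty": -22, "tz": 0, "turn": -0.04, "fingers": 0}, {"tx": -0.6, "ty": -27.5, "tz": 0, "turn": -0.05, "fingers": 0}, {"tx": -0.7, "ty": -33, "tz": 0, "turn": -0.06, "fingers": 0}, {"tx": -0.8, "ty": -38.5, "tz": 0, "turn": -0.07, "fingers": 0}, {"tx": -0.9, "ty": -44, "tz": 0, "turn": -0.077, "fingers": 0}, {"tx": -1.0, "ty": -49.5, "tz": 0, "turn": -0.077, "fingers": 0}, {"tx": -1.2, "ty": -55, "tz": 0, "turn": -0.077, "fingers": 0}, {"tx": -1.3, "ty": -60, "tz": 0, "turn": -0.077, "fingers": 0}, {"tx": -1.4, "ty": -64, "tz": 0, "turn": -0.077, "fingers": 0}, {"tx": -1.4, "ty": -67, "tz": 0, "turn": -0.077, "fingers": 0}, {"tx": -1.4, "ty": -67.8, "tz": -2, "turn": -0.077, "fingers": 0}, {"tx": -1.4, "ty": -67.8, "tz": -5, "turn": -0.077, "fingers": 0}, {"tx": -1.4, "ty": -67.8, "tz": -8, "turn": -0.077, "fingers": 0}, {"tx": -1.4, "ty": -67.8, "tz": -8, "turn": -0.077, "fingers": 0}, {"tx": -1.4, "ty": -67.8, "tz": -8, "turn": -0.077, "fingers": 0}]' --force 25

```text
time: 6.98
eef_pos: [0.4697, -0.3425, 0.0736]
tool_rot: [3.141, -0.0, -3.109]
wrist_force: [0.4, -0.2, -0.9]
gripper_width: 0.0262
grasp_force: 25.0
```

```bash
python3 - <<'E'
from h import *
a=save("scene","x.png",(250,180,450,340),2); b=save("top","x.png",(340,130,440,290),2)
a=cv2.resize(a,(500,400)); b=cv2.resize(b,(250,400)); cv2.imwrite("pics/s2.png",np.hstack([a,b])[:,:,::-1])
E
```

```text
(no output)
```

View pics/s2.png

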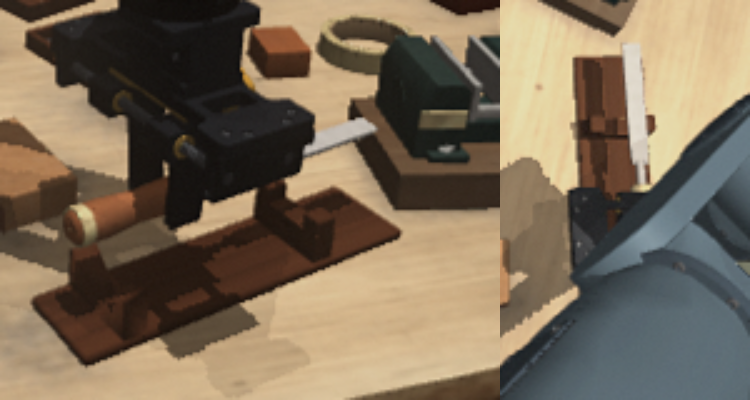

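Emit:
carry_out --increments '[{"tx": 0, "ty": 0, "tz": -1.5, "turn": 0, "fingers": 0}, {"tx": 0, "ty": 0, "tz": -3, "turn": 0, "fingers": 0}, {"tx": 0, "ty": 0, "tz": -4, "turn": 0, "fingers": 0}, {"tx": 0, "ty": 0, "tz": -4.5, "turn": 0, "fingers": 0}, {"tx": 0, "ty": 0, "tz": -4.8, "turn": 0, "fingers": 0}, {"tx": 0, "ty": 0, "tz": -5.0, "turn": 0, "fingers": 0}, {"tx": 0, "ty": 0, "tz": -5.0, "turn": 0, "fingers": 0}, {"tx": 0, "ty": 0, "tz": -5.0, "turn": 0, "fingers": 0}]' --force 25

```text
time: 8.07
eef_pos: [0.47, -0.3433, 0.0241]
tool_rot: [-3.141, 0.0, -3.109]
wrist_force: [-0.2, -0.7, -1.5]
gripper_width: 0.0265
grasp_force: 25.0
```

Emit:
carry_out --increments '[{"tx": 0, "ty": 0, "tz": -0.1, "turn": 0, "fingers": 0}, {"tx": 0, "ty": 0, "tz": -0.2, "turn": 0, "fingers": 0}, {"tx": 0, "ty": 0, "tz": -0.2, "turn": 0, "fingers": 0}, {"tx": 0, "ty": 0, "tz": -0.2, "turn": 0, "fingers": 0}]' --force 25

```text
time: 8.57
eef_pos: [0.4702, -0.3434, 0.0232]
tool_rot: [-3.141, 0.0, -3.109]
wrist_force: [-2.7, 3.0, 10.5]
gripper_width: 0.0266
grasp_force: 25.0
```

Emit:
carry_out --increments '[{"tx": 0, "ty": 0, "tz": 0, "turn": 0, "fingers": 0.4}, {"tx": 0, "ty": 0, "tz": 0, "turn": 0, "fingers": 0.7}, {"tx": 0, "ty": 0, "tz": 0, "turn": 0, "fingers": 0.8}, {"tx": 0, "ty": 0, "tz": 0, "turn": 0, "fingers": 0.8}, {"tx": 0, "ty": 0, "tz": 2, "turn": 0, "fingers": 0.8}, {"tx": 0, "ty": 0, "tz": 6, "turn": 0, "fingers": 0.8}, {"tx": 0, "ty": 0, "tz": 12, "turn": 0, "fingers": 1}, {"tx": 0, "ty": 0, "tz": 18, "turn": 0, "fingers": 1}, {"tx": 0, "ty": 0, "tz": 18, "turn": 0, "fingers": 1}]'

```text
time: 9.7
eef_pos: [0.4725, -0.3458, 0.2096]
tool_rot: [-3.132, 0.008, -3.109]
wrist_force: [1.7, 0.7, -0.3]
gripper_width: 0.0879
grasp_force: 0.0
```

Emit:
carry_out --increments '[{"tx": 2, "ty": 2, "tz": 0, "turn": -0.18, "fingers": 1}, {"tx": 5, "ty": 5, "tz": 0, "turn": -0.36, "fingers": 1}, {"tx": 8, "ty": 8, "tz": 0, "turn": -0.54, "fingers": 1}, {"tx": 11, "ty": 11, "tz": 0, "turn": -0.72, "fingers": 1}, {"tx": 14, "ty": 14, "tz": 0, "turn": -0.9, "fingers": 1}, {"tx": 17, "ty": 17, "tz": 0, "turn": -1.08, "fingers": 1}, {"tx": 18.1, "ty": 17.7, "tz": 0, "turn": -1.26, "fingers": 1}, {"tx": 18.1, "ty": 17.7, "tz": 0, "turn": -1.44, "fingers": 1}, {"tx": 18.1, "ty": 17.7, "tz": -3, "turn": -1.58, "fingers": 1}, {"tx": 18.1, "ty": 17.7, "tz": -7, "turn": -1.58, "fingers": 1}, {"tx": 18.1, "ty": 17.7, "tz": -10, "turn": -1.58, "fingers": 1}, {"tx": 18.1, "ty": 17.7, "tz": -10, "turn": -1.58, "fingers": 1}, {"tx": 18.1, "ty": 17.7, "tz": -10, "turn": -1.58, "fingers": 1}]'

```text
time: 11.32
eef_pos: [0.6514, -0.1664, 0.1029]
tool_rot: [3.141, 0.001, 1.594]
wrist_force: [0.5, 0.1, 0.6]
gripper_width: 0.0883
grasp_force: 0.0
```

```bash
python3 - <<'E'
from h import *
a=save("scene","x.png",(230,110,430,310),2); b=save("top","x.png",(260,90,420,290),2)
a=cv2.resize(a,(450,450)); b=cv2.resize(b,(350,437)); b=cv2.copyMakeBorder(b,0,13,0,0,0); cv2.imwrite("pics/s3.png",np.hstack([a,b])[:,:,::-1])
E
```

```text
(no output)
```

View pics/s3.png

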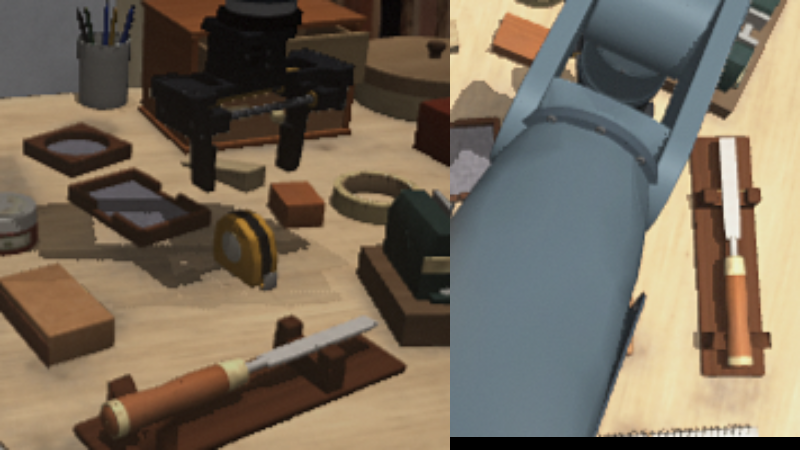

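The chisel lies in both rests and the gripper is over the tape. Descending to z = 0.03 and gripping.

Emit:
carry_out --increments '[{"tx": 0, "ty": 0, "tz": -3, "turn": 0, "fingers": 1}, {"tx": 0, "ty": 0, "tz": -5.5, "turn": 0, "fingers": 1}, {"tx": 0, "ty": 0, "tz": -7, "turn": 0, "fingers": 1}, {"tx": 0, "ty": 0, "tz": -7.3, "turn": 0, "fingers": 1}, {"tx": 0, "ty": 0, "tz": -7.3, "turn": 0, "fingers": 0.5}, {"tx": 0, "ty": 0, "tz": -7.3, "turn": 0, "fingers": 0.4}, {"tx": 0, "ty": 0, "tz": -7.3, "turn": 0, "fingers": 0.3}, {"tx": 0, "ty": 0, "tz": -7.3, "turn": 0, "fingers": 0.2}, {"tx": 0, "ty": 0, "tz": -7.3, "turn": 0, "fingers": 0.1}, {"tx": 0, "ty": 0, "tz": -7.3, "turn": 0, "fingers": 0.1}, {"tx": 0, "ty": 0, "tz": -7.3, "turn": 0, "fingers": 0.1}]' --force 30

```text
time: 12.8
eef_pos: [0.6523, -0.1664, 0.0298]
tool_rot: [3.139, 0.001, 1.594]
wrist_force: [3.6, 0.9, 4.0]
gripper_width: 0.0309
grasp_force: 28.5
```

Emit:
carry_out --increments '[{"tx": 0, "ty": 0, "tz": 1, "turn": 0, "fingers": 0.1}, {"tx": 0, "ty": 0, "tz": 4, "turn": 0, "fingers": 0.1}, {"tx": 0, "ty": 0, "tz": 8, "turn": 0, "fingers": 0.1}, {"tx": 0, "ty": 0, "tz": 12, "turn": 0, "fingers": 0.1}, {"tx": -1, "ty": 2, "tz": 14, "turn": 0, "fingers": 0.1}, {"tx": -3, "ty": 5, "tz": 14, "turn": -0.04, "fingers": 0.1}, {"tx": -6, "ty": 9.5, "tz": 14, "turn": -0.08, "fingers": 0.1}, {"tx": -9, "ty": 14, "tz": 14, "turn": -0.12, "fingers": 0.1}, {"tx": -12, "ty": 19, "tz": 14, "turn": -0.158, "fingers": 0.1}, {"tx": -15, "ty": 23.5, "tz": 14, "turn": -0.158, "fingers": 0.1}, {"tx": -18, "ty": 28, "tz": 14, "turn": -0.158, "fingers": 0.1}, {"tx": -20, "ty": 31.5, "tz": 14, "turn": -0.158, "fingers": 0.1}, {"tx": -20.9, "ty": 33, "tz": 12, "turn": -0.158, "fingers": 0.1}, {"tx": -20.9, "ty": 33, "tz": 9, "turn": -0.158, "fingers": 0.1}, {"tx": -20.9, "ty": 33, "tz": 6, "turn": -0.158, "fingers": 0.1}, {"tx": -20.9, "ty": 33, "tz": 5, "turn": -0.158, "fingers": 0.1}, {"tx": -20.9, "ty": 33, "tz": 5, "turn": -0.158, "fingers": 0.1}, {"tx": -20.9, "ty": 33, "tz": 5, "turn": -0.158, "fingers": 0.1}]' --force 30

```text
time: 15.05
eef_pos: [0.4427, 0.1638, 0.0798]
tool_rot: [3.14, -0.0, 1.436]
wrist_force: [1.2, 0.2, -2.6]
gripper_width: 0.031
grasp_force: 28.3
```

```bash
python3 - <<'E'
from h import *
save("scene","s4.png",(100,90,300,230),3.5)
E
```

```text
(no output)
```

View pics/s4.png

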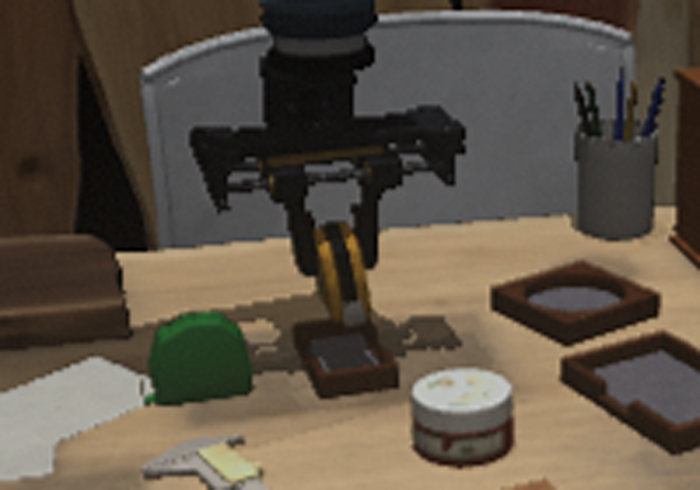

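The tape is held upright over its insert. Lowering it, and opening only partway because the green look-alike is close.

Emit:
carry_out --increments '[{"tx": 0, "ty": 0, "tz": -1.5, "turn": 0, "fingers": 0.1}, {"tx": 0, "ty": 0, "tz": -2.8, "turn": 0, "fingers": 0.1}, {"tx": 0, "ty": 0, "tz": -3.6, "turn": 0, "fingers": 0.1}, {"tx": 0, "ty": 0, "tz": -4.1, "turn": 0, "fingers": 0.1}, {"tx": 0, "ty": 0, "tz": -4.4, "turn": 0, "fingers": 0.1}, {"tx": 0, "ty": 0, "tz": -4.4, "turn": 0, "fingers": 0.1}, {"tx": 0, "ty": 0, "tz": -4.4, "turn": 0, "fingers": 0.1}]' --force 30

```text
time: 15.98
eef_pos: [0.4422, 0.1639, 0.0349]
tool_rot: [3.141, -0.0, 1.436]
wrist_force: [0.8, 0.8, -2.1]
gripper_width: 0.0305
grasp_force: 29.0
```

Emit:
carry_out --increments '[{"tx": 0, "ty": 0, "tz": -0.1, "turn": 0, "fingers": 0.1}, {"tx": 0, "ty": 0, "tz": -0.2, "turn": 0, "fingers": 0.1}, {"tx": 0, "ty": 0, "tz": -0.2, "turn": 0, "fingers": 0.1}]' --force 30

```text
time: 16.35
eef_pos: [0.4432, 0.1639, 0.0342]
tool_rot: [3.139, -0.0, 1.436]
wrist_force: [-1.6, -1.6, 9.6]
gripper_width: 0.0298
grasp_force: 29.5
```

Emit:
carry_out --increments '[{"tx": 0, "ty": 0, "tz": 0, "turn": 0, "fingers": 0.45}, {"tx": 0, "ty": 0, "tz": 0, "turn": 0, "fingers": 0.6}, {"tx": 0, "ty": 0, "tz": 0, "turn": 0, "fingers": 0.6}, {"tx": 0, "ty": 0, "tz": 1, "turn": 0, "fingers": 0.6}, {"tx": 0, "ty": 0, "tz": 4, "turn": 0, "fingers": 0.6}, {"tx": 0, "ty": 0, "tz": 9, "turn": 0, "fingers": 0.6}, {"tx": 0, "ty": 0, "tz": 15, "turn": 0, "fingers": 1}, {"tx": 0, "ty": 0, "tz": 15, "turn": 0, "fingers": 1}]'

```text
time: 17.35
eef_pos: [0.4454, 0.1644, 0.1885]
tool_rot: [3.131, -0.003, 1.436]
wrist_force: [0.4, 0.1, -0.0]
gripper_width: 0.0709
grasp_force: 0.0
```

Emit:
carry_out --increments '[{"tx": 0.5, "ty": -3, "tz": 0, "turn": 0.18, "fingers": 1}, {"tx": 1, "ty": -6, "tz": 0, "turn": 0.36, "fingers": 1}, {"tx": 1.5, "ty": -9, "tz": 0, "turn": 0.54, "fingers": 1}, {"tx": 2, "ty": -12, "tz": 0, "turn": 0.72, "fingers": 1}, {"tx": 2.4, "ty": -15, "tz": 0, "turn": 0.9, "fingers": 1}, {"tx": 2.6, "ty": -16.3, "tz": 0, "turn": 1.08, "fingers": 1}, {"tx": 2.6, "ty": -16.3, "tz": 0, "turn": 1.26, "fingers": 1}, {"tx": 2.6, "ty": -16.3, "tz": 0, "turn": 1.44, "fingers": 1}, {"tx": 2.6, "ty": -16.3, "tz": -2, "turn": 1.6, "fingers": 1}, {"tx": 2.6, "ty": -16.3, "tz": -6, "turn": 1.7, "fingers": 1}, {"tx": 2.6, "ty": -16.3, "tz": -10, "turn": 1.7, "fingers": 1}, {"tx": 2.6, "ty": -16.3, "tz": -10, "turn": 1.7, "fingers": 1}, {"tx": 2.6, "ty": -16.3, "tz": -10, "turn": 1.7, "fingers": 1}]'

```text
time: 18.98
eef_pos: [0.4683, 0.0008, 0.0836]
tool_rot: [-3.141, 0.001, 3.136]
wrist_force: [-0.4, 0.3, -0.0]
gripper_width: 0.0881
grasp_force: 0.0
```

Emit:
carry_out --increments '[{"tx": 0, "ty": 0, "tz": -2, "turn": 0, "fingers": 1}, {"tx": 0, "ty": 0, "tz": -4, "turn": 0, "fingers": 1}, {"tx": 0, "ty": 0, "tz": -5.5, "turn": 0, "fingers": 1}, {"tx": 0, "ty": 0, "tz": -6.3, "turn": 0, "fingers": 1}, {"tx": 0, "ty": 0, "tz": -6.6, "turn": 0, "fingers": 1}, {"tx": 0, "ty": 0, "tz": -6.6, "turn": 0, "fingers": 0.85}, {"tx": 0, "ty": 0, "tz": -6.6, "turn": 0, "fingers": 0.75}, {"tx": 0, "ty": 0, "tz": -6.6, "turn": 0, "fingers": 0.65}, {"tx": 0, "ty": 0, "tz": -6.6, "turn": 0, "fingers": 0.6}, {"tx": 0, "ty": 0, "tz": -6.6, "turn": 0, "fingers": 0.6}, {"tx": 0, "ty": 0, "tz": -6.6, "turn": 0, "fingers": 0.6}]' --force 20

```text
time: 20.35
eef_pos: [0.4683, 0.0008, 0.0172]
tool_rot: [-3.141, 0.001, 3.136]
wrist_force: [0.3, 0.1, 5.1]
gripper_width: 0.0675
grasp_force: 20.0
```

Emit:
carry_out --increments '[{"tx": 0, "ty": 0, "tz": 1, "turn": 0, "fingers": 0.6}, {"tx": 0, "ty": 0, "tz": 3.5, "turn": 0, "fingers": 0.6}, {"tx": 0, "ty": 0, "tz": 7, "turn": 0, "fingers": 0.6}, {"tx": 1, "ty": 1, "tz": 10, "turn": 0, "fingers": 0.6}, {"tx": 4, "ty": 4, "tz": 11, "turn": 0, "fingers": 0.6}, {"tx": 7.5, "ty": 7.5, "tz": 11, "turn": 0, "fingers": 0.6}, {"tx": 11, "ty": 11, "tz": 11, "turn": 0, "fingers": 0.6}, {"tx": 14.5, "ty": 14, "tz": 11, "turn": 0, "fingers": 0.6}, {"tx": 17, "ty": 16.5, "tz": 11, "turn": 0, "fingers": 0.6}, {"tx": 18, "ty": 17.1, "tz": 10, "turn": 0, "fingers": 0.6}, {"tx": 18, "ty": 17.1, "tz": 7, "turn": 0, "fingers": 0.6}, {"tx": 18, "ty": 17.1, "tz": 5, "turn": 0, "fingers": 0.6}, {"tx": 18, "ty": 17.1, "tz": 4, "turn": 0, "fingers": 0.6}, {"tx": 18, "ty": 17.1, "tz": 4, "turn": 0, "fingers": 0.6}, {"tx": 18, "ty": 17.1, "tz": 4, "turn": 0, "fingers": 0.6}]' --force 20

```text
time: 22.22
eef_pos: [0.6486, 0.1717, 0.0578]
tool_rot: [3.141, 0.002, 3.136]
wrist_force: [1.0, 0.8, -1.3]
gripper_width: 0.0678
grasp_force: 20.0
```

```bash
python3 - <<'E'
from h import *
save("scene","s5.png",(150,90,350,230),3.5)
E
```

```text
(no output)
```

View pics/s5.png

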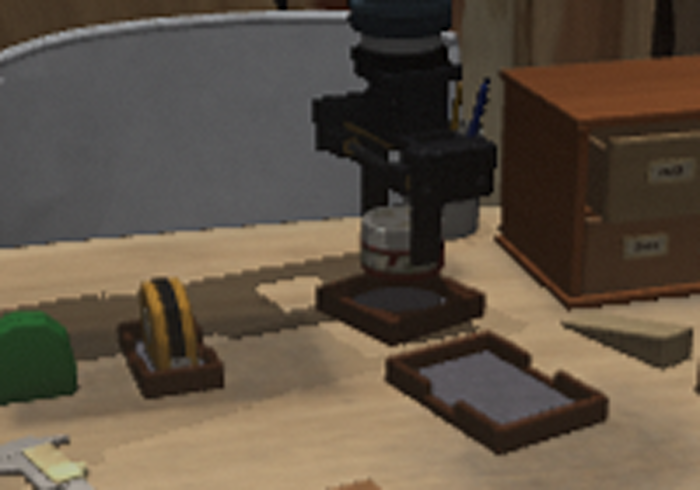

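The tape is seated in its insert and the tin is held above its well. Lowering the tin.

Emit:
carry_out --increments '[{"tx": 0, "ty": 0, "tz": -1, "turn": 0, "fingers": 0.6}, {"tx": 0, "ty": 0, "tz": -2, "turn": 0, "fingers": 0.6}, {"tx": 0, "ty": 0, "tz": -2.8, "turn": 0, "fingers": 0.6}, {"tx": 0, "ty": 0, "tz": -3.2, "turn": 0, "fingers": 0.6}, {"tx": 0, "ty": 0, "tz": -3.45, "turn": 0, "fingers": 0.6}, {"tx": 0, "ty": 0, "tz": -3.45, "turn": 0, "fingers": 0.6}, {"tx": 0, "ty": 0, "tz": -3.45, "turn": 0, "fingers": 0.6}]' --force 20

```text
time: 23.15
eef_pos: [0.6475, 0.1719, 0.0232]
tool_rot: [-3.141, -0.001, 3.136]
wrist_force: [-4.7, -1.8, 6.1]
gripper_width: 0.0679
grasp_force: 20.0
```

Emit:
carry_out --increments '[{"tx": 0, "ty": 0, "tz": 0, "turn": 0, "fingers": 0.85}, {"tx": 0, "ty": 0, "tz": 0, "turn": 0, "fingers": 0.95}, {"tx": 0, "ty": 0, "tz": 0, "turn": 0, "fingers": 0.95}, {"tx": 0, "ty": 0, "tz": 0, "turn": 0, "fingers": 0.95}, {"tx": 0, "ty": 0, "tz": 1, "turn": 0, "fingers": 0.95}, {"tx": 0, "ty": 0, "tz": 4, "turn": 0, "fingers": 0.95}, {"tx": 0, "ty": 0, "tz": 9, "turn": 0, "fingers": 1}, {"tx": 0, "ty": 0, "tz": 15, "turn": 0, "fingers": 1}, {"tx": 0, "ty": 0, "tz": 15, "turn": 0, "fingers": 1}]'

```text
time: 24.28
eef_pos: [0.6519, 0.1723, 0.1802]
tool_rot: [3.14, 0.013, 3.136]
wrist_force: [-0.4, 0.2, -0.3]
gripper_width: 0.088
grasp_force: 0.0
```

Emit:
carry_out --increments '[{"tx": -2, "ty": -3.5, "tz": 0, "turn": -0.18, "fingers": 1}, {"tx": -5, "ty": -8, "tz": 0, "turn": -0.36, "fingers": 1}, {"tx": -8, "ty": -13, "tz": 0, "turn": -0.54, "fingers": 1}, {"tx": -11, "ty": -18, "tz": 0, "turn": -0.72, "fingers": 1}, {"tx": -14, "ty": -23, "tz": 0, "turn": -0.9, "fingers": 1}, {"tx": -17, "ty": -28, "tz": 0, "turn": -1.08, "fingers": 1}, {"tx": -19.5, "ty": -32, "tz": 0, "turn": -1.26, "fingers": 1}, {"tx": -20.8, "ty": -34.2, "tz": 0, "turn": -1.44, "fingers": 1}, {"tx": -20.8, "ty": -34.2, "tz": -2, "turn": -1.58, "fingers": 1}, {"tx": -20.8, "ty": -34.2, "tz": -6, "turn": -1.58, "fingers": 1}, {"tx": -20.8, "ty": -34.2, "tz": -10, "turn": -1.58, "fingers": 1}, {"tx": -20.8, "ty": -34.2, "tz": -10, "turn": -1.58, "fingers": 1}, {"tx": -20.8, "ty": -34.2, "tz": -10, "turn": -1.58, "fingers": 1}]'

```text
time: 25.9
eef_pos: [0.4404, -0.1704, 0.0733]
tool_rot: [3.141, 0.001, 1.556]
wrist_force: [-0.1, 0.1, 0.7]
gripper_width: 0.0881
grasp_force: 0.0
```

Emit:
carry_out --increments '[{"tx": 0, "ty": 0, "tz": -2, "turn": 0, "fingers": 1}, {"tx": 0, "ty": 0, "tz": -4, "turn": 0, "fingers": 1}, {"tx": 0, "ty": 0, "tz": -5.5, "turn": 0, "fingers": 1}, {"tx": 0, "ty": 0, "tz": -6.3, "turn": 0, "fingers": 1}, {"tx": 0, "ty": 0, "tz": -6.6, "turn": 0, "fingers": 1}, {"tx": 0, "ty": 0, "tz": -6.6, "turn": 0, "fingers": 0.85}, {"tx": 0, "ty": 0, "tz": -6.6, "turn": 0, "fingers": 0.75}, {"tx": 0, "ty": 0, "tz": -6.6, "turn": 0, "fingers": 0.65}, {"tx": 0, "ty": 0, "tz": -6.6, "turn": 0, "fingers": 0.6}, {"tx": 0, "ty": 0, "tz": -6.6, "turn": 0, "fingers": 0.6}, {"tx": 0, "ty": 0, "tz": -6.6, "turn": 0, "fingers": 0.6}]' --force 20

```text
time: 27.28
eef_pos: [0.4402, -0.1703, 0.0066]
tool_rot: [3.141, 0.0, 1.556]
wrist_force: [-0.8, 0.1, 5.8]
gripper_width: 0.0647
grasp_force: 20.0
```

Emit:
carry_out --increments '[{"tx": 0, "ty": 0, "tz": 1, "turn": 0, "fingers": 0.6}, {"tx": 0, "ty": 0, "tz": 3.5, "turn": 0, "fingers": 0.6}, {"tx": 0, "ty": 0, "tz": 7, "turn": 0, "fingers": 0.6}, {"tx": 1, "ty": 1, "tz": 9, "turn": 0.02, "fingers": 0.6}, {"tx": 4, "ty": 4, "tz": 9, "turn": 0.04, "fingers": 0.6}, {"tx": 8, "ty": 7, "tz": 9, "turn": 0.06, "fingers": 0.6}, {"tx": 12, "ty": 10.5, "tz": 9, "turn": 0.08, "fingers": 0.6}, {"tx": 15.5, "ty": 13.5, "tz": 9, "turn": 0.1, "fingers": 0.6}, {"tx": 18, "ty": 15.6, "tz": 9, "turn": 0.1, "fingers": 0.6}, {"tx": 19, "ty": 16.5, "tz": 8, "turn": 0.1, "fingers": 0.6}, {"tx": 19, "ty": 16.5, "tz": 6, "turn": 0.1, "fingers": 0.6}, {"tx": 19, "ty": 16.5, "tz": 5, "turn": 0.1, "fingers": 0.6}, {"tx": 19, "ty": 16.5, "tz": 5, "turn": 0.1, "fingers": 0.6}, {"tx": 19, "ty": 16.5, "tz": 5, "turn": 0.1, "fingers": 0.6}]' --force 20

```text
time: 29.02
eef_pos: [0.6297, -0.0058, 0.0564]
tool_rot: [3.141, 0.0, 1.655]
wrist_force: [-0.6, -0.3, -0.9]
gripper_width: 0.0648
grasp_force: 20.0
```

```bash
python3 - <<'E'
from h import *
save("scene","s6.png",(200,110,400,250),3.5)
E
```

```text
(no output)
```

View pics/s6.png

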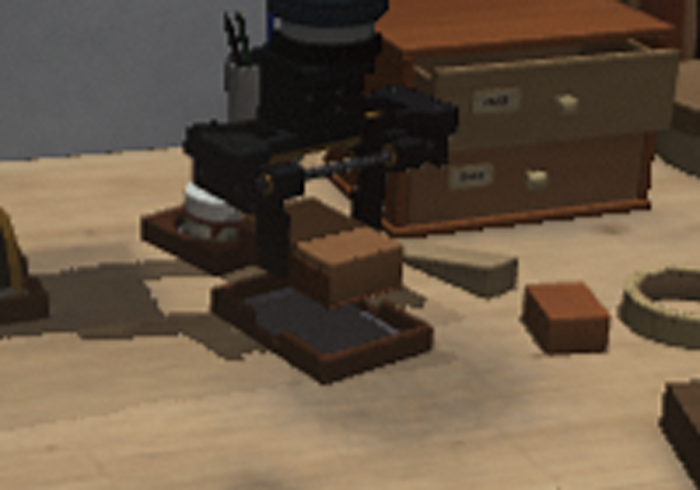

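The block is held level above its pocket, with the fingers in line with the scallops, and the tin sits in its well. Lowering the block.

Emit:
carry_out --increments '[{"tx": 0, "ty": 0, "tz": -1.5, "turn": 0, "fingers": 0.6}, {"tx": 0, "ty": 0, "tz": -2.7, "turn": 0, "fingers": 0.6}, {"tx": 0, "ty": 0, "tz": -3.5, "turn": 0, "fingers": 0.6}, {"tx": 0, "ty": 0, "tz": -4.1, "turn": 0, "fingers": 0.6}, {"tx": 0, "ty": 0, "tz": -4.4, "turn": 0, "fingers": 0.6}, {"tx": 0, "ty": 0, "tz": -4.4, "turn": 0, "fingers": 0.6}, {"tx": 0, "ty": 0, "tz": -4.4, "turn": 0, "fingers": 0.6}]' --force 20

```text
time: 29.95
eef_pos: [0.6299, -0.0051, 0.0126]
tool_rot: [3.142, 0.0, 1.656]
wrist_force: [-3.3, -0.4, 4.2]
gripper_width: 0.0649
grasp_force: 20.0
```

Upward contact of 4.2 N, so it is on the floor of the pocket. Releasing and retreating towards the start pose.

Emit:
carry_out --increments '[{"tx": 0, "ty": 0, "tz": 0, "turn": 0, "fingers": 0.85}, {"tx": 0, "ty": 0, "tz": 0, "turn": 0, "fingers": 0.95}, {"tx": 0, "ty": 0, "tz": 0, "turn": 0, "fingers": 0.95}, {"tx": 0, "ty": 0, "tz": 0, "turn": 0, "fingers": 0.95}, {"tx": 0, "ty": 0, "tz": 1, "turn": 0, "fingers": 0.95}, {"tx": 0, "ty": 0, "tz": 4, "turn": 0, "fingers": 0.95}, {"tx": 0, "ty": 0, "tz": 9, "turn": 0, "fingers": 1}, {"tx": 0, "ty": 0, "tz": 15, "turn": 0, "fingers": 1}, {"tx": 0, "ty": 0, "tz": 20, "turn": 0, "fingers": 1}, {"tx": -5, "ty": 5, "tz": 22, "turn": 0, "fingers": 1}, {"tx": -10, "ty": 10, "tz": 22, "turn": 0, "fingers": 1}, {"tx": -14, "ty": 15, "tz": 22, "turn": 0, "fingers": 1}, {"tx": -18, "ty": 20, "tz": 22, "turn": 0, "fingers": 1}, {"tx": -22, "ty": 25, "tz": 22, "turn": 0, "fingers": 1}, {"tx": -26, "ty": 30, "tz": 22, "turn": 0, "fingers": 1}, {"tx": -30, "ty": 35, "tz": 22, "turn": 0, "fingers": 1}, {"tx": -34, "ty": 40, "tz": 22, "turn": 0, "fingers": 1}, {"tx": -38, "ty": 44, "tz": 22, "turn": 0, "fingers": 1}, {"tx": -42, "ty": 48, "tz": 22, "turn": 0, "fingers": 1}, {"tx": -42, "ty": 48, "tz": 22, "turn": 0, "fingers": 1}]'

```text
time: 32.45
eef_pos: [0.2071, 0.4767, 0.233]
tool_rot: [3.141, -0.001, 1.66]
wrist_force: [0.7, -0.4, -0.3]
gripper_width: 0.0879
grasp_force: 0.0
```

```bash
python3 - <<'E'
from fit import *
im=ctrl.get_image("top"); sc=ctrl.get_image("scene")
for n,g in dict(sanding_block=(.63,-.005,.084),wax_tin=(.648,.172,0),tape_measure=(.442,.161,-.135)).items():
    for c,i in(("top",im),("scene",sc)):
        p,f,v=fit(c,i,n,g,.006); print(n,c,p.round(4),round(f,3))
a=cv2.resize(im[90:300,150:430],(784,588)); cv2.imwrite("pics/f1.png",a[:,:,::-1])
cv2.imwrite("pics/f2.png",cv2.resize(sc[120:340,130:423],(799,600))[:,:,::-1])
E
```

```text
sanding_block top [ 0.6326 -0.0067 -0.0239] 0.903
sanding_block scene [ 0.6147 -0.0295  0.1809] 0.821
wax_tin top [0.6481 0.1707 0.0734] 0.958
wax_tin scene [ 0.6476  0.1716 -0.0402] 0.886
tape_measure top [0.4357 0.1605 0.0804] 0.519
tape_measure scene [0.429  0.1238 0.2032] 0.773
```

View pics/f1.png

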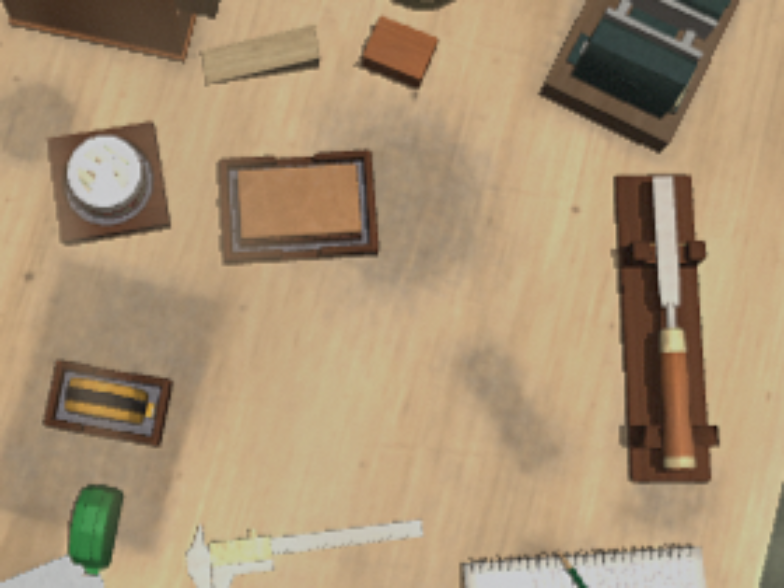

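View pics/f2.png

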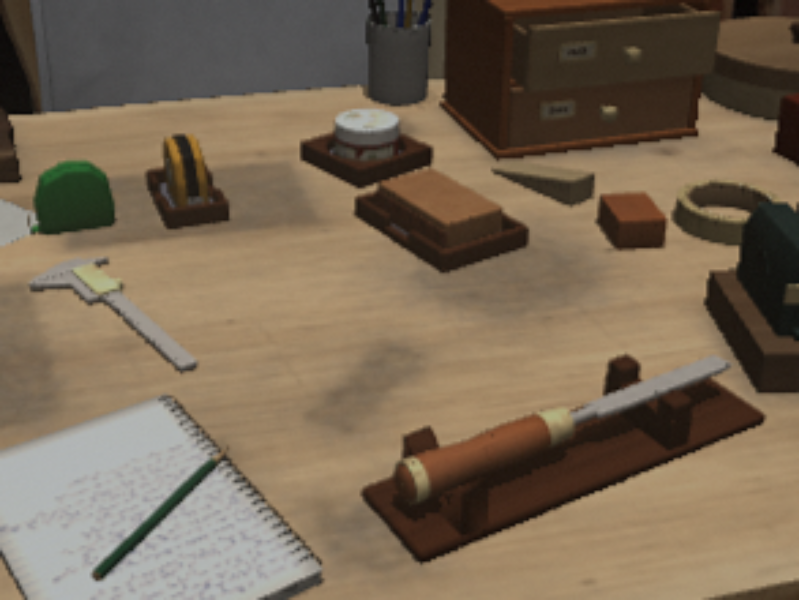

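```bash
python3 - <<'E'
from h import *
a=ray("top",[386.4,153.2],.034);b=ray("top",[392.9,257.1],.032); m=(a+b)/2-[.5283,-.34,0]; print("chisel",np.linalg.norm(a-b).round(3),m.round(4),np.arctan2(*(a-b)[1::-1])-.033)
print("tape case top middle", ray("top",[150+104/2.8,90+400/2.8],.065).round(4))
E
```

```text
chisel 0.263 [ 0.0014 -0.0011  0.033 ] 0.0011781775611450357
tape case top middle [0.4399 0.1564 0.065 ]
```

The chisel is within 2 mm and 0.002 rad of its place. The tape's case is about 5 mm from the insert centre, and the tin and block fit their pockets. Handing in.

```bash
python3 -c "
from station import ctrl
print(ctrl.close_job())"
```

```text
the job is handed in; nothing more can be done
None
```

The chisel, sanding block, tape measure and wax tin are each seated in their own inserts, the offcut, wedge, spares and green look-alike were left alone, and the job was handed in at about 33 s; no verdict was returned.

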